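# Restock the sea-glass display in reverse order

## Robot

A 6-joint arm with a two-finger parallel gripper is mounted at the origin on the work surface. World frame = base frame: x ahead of the robot, y to its left, z up, the work surface at z = 0. Lengths are in m, angles in rad, forces in N, time in s.
With the tool pointing down it reaches from about 0.325 to 0.775 m from the base axis. Payload 9.3 kg.
Tool frame: the origin (TCP) lies at the very end of the fingers, on their centre line; the grasp point (between the pads) lies ctrl.tcp_to_grasp behind it (ctrl.tcp_to_grasp is the distance from the TCP to the grasp point, in m); z points along the fingers, y is the line along which they close (so a half turn about z gives the same grasp; the last joint's range is limited). The gripper opens to 85 mm and grips with 20 to 120 N. Pads are 22 mm wide; open, the fingers measure 114 mm over their backs; the gripper's body (76 mm by 85 mm) begins 54 mm behind the grasp point. The pads swing forward as they close: fully open they stand 13 mm farther back than shut.
Start: joints at [0.998, 0.259, 0.021, 1.334, 0, 1.418], TCP at [0.224, 0.502, 0.231] pointing down, gripper open.
Joint ranges: [-3.04, 3.04], [-0.91, 1.82], [-1.04, 1.36], [-1.92, 1.95], [-1.52, 1.45], [-3.14, 3.14]. Speed limits (rad/s): [2.22, 2.22, 2.79, 3.14, 3.14, 3.14].

## Interface

Orientations are given as a rotation vector (axis times angle).
In Python, from cell import monitor, viewer, order, ctrl gives the robot as it stands.
- The arm moves only by the shell command python3 -m handwheel 'ROWS' [FORCE]. ROWS is JSON, a list that holds one entry, the list of rows, each a list of 5 numbers: the finger opening in mm, from 0 to 85.4, then the shift along the tool's x, y, z in units of 60 mm (1.0 is 60 mm), then the turn about the tool's z in units of 8 degrees (1.0 is 8 degrees). In form: [[[fingers, dx, dy, dz, yaw], ...]]. A call has 1 to 12 rows; each row shifts and turns the commanded pose from where the row before left it, along the tool's axes as they then stand; what a row does not reach is not made up. A row lasts 1/8 s, in which the tool goes at most 62.5 mm and 10.7 degrees, less where a joint would pass 70% of its speed; a pose out of reach is approached as far as the arm can. A call is refused whole if a number of a shift passes 1 or a number of a turn 1, either way. A call with a gripper value outside its range is refused whole. The fingers move at their own pace and stop on an object; FORCE is the grip in N (left out, the last holds). Time passes only in rows, so rows that do not move let the fingers close. It gives the time, the measured TCP pose, the force, the opening and the grip force at its end, in the units of the state.
- monitor.observe(): the state, without advancing time (a new reading comes with each control period).
- viewer.grab_frame(name): name is "scene" or "top" or "wrist"; returns a dict with "color" (384x512x3 uint8, blue, green, red), "z_map" (384x512 float32, m along the optical axis (not along the pixel's ray), 0 where there is no reading), "fx", "fy", "cx", "cy" (pixels), "xyz" and "orientation" of the camera in the world. Camera axes: x right, y down, z forward; pixel columns grow to the right and rows downward; lengths in m; the calibration is good to about 2 mm. A picture is of the moment at which its call begins.
- order.finish_job(): hands the job in; it is judged then, once.
Trained networks look in a picture, given as the dict that the camera call returned (one of the last four; its "shot" number tells which), for a name from the list of things; names that differ only in an ending like _2 or _b are one class to them, and where a whole thing is asked for, a point or a joint stands for the part that bears it (a point fixed in the world has none). Each returns a list of dicts, best first, with "p" (0 to 1); they miss things now and then, are a little off and sometimes report something else, mostly with a low value. They report only what shows in the picture. A call takes as long as a camera call. They do not tell look-alikes from the thing itself.
- viewer.cut_out(picture, target): "region" (384x512 bool, what is visible of it) and "rect" ([left, top, right, bottom] in pixels, round what is visible of it).
- viewer.mark_of(picture, target): "xy" ([column, row] in pixels: a listed point, or the origin of a listed thing).
The state is a dict: "time_s": time; "q": joint angles; "qvel": joint speeds; "effort": joint torques, N m; "tool_pos": TCP position; "orientation": TCP orientation; "contact_force": force on the tool from outside, world axes, zero at the start; "torque": the same for the moment, N m; "grip_width": finger opening in m; "grasp_force": force on a finger pad.
Only numpy, scipy, OpenCV 4.12 (cv2) and the standard library are available. Lean on these libraries where they do the work, as an engineer would, in place of code of your own. Each camera call takes 0.05 s, during which the arm holds its last target. There are 200 camera calls.

## Task

Move the four jars of sea glass from the wooden stock tray to the blue display stand, one jar per compartment, so that their order is reversed: seen from the robot, the jar now at the left end of the tray goes into the compartment at the right end of the stand, the second from the left goes second from the right, and so on. Keep every jar upright on the way and leave each standing on the floor of its compartment.

Things in the scene. Friction and masses are not known exactly. Their poses are not given: they have to be found in the camera images.
- tray: Stock tray, fixed: brown board 112 x 316 x 8 mm carrying four seats side by side. Origin: at table height under the middle of the row. Its y axis runs along the row to the robot's left (within 0.15 rad), z up. Seat centres at x = 0, y = +114, +38, -38, -114 mm in its frame; which seat is where varies. It may be nearer or farther than the stand.
- stand: Display stand, fixed: blue block 80 x 308 mm, four open compartments in a row along y (to the robot's left, within 0.15 rad). Origin: at table height under its middle. Compartment centres x = 0, y = +114, +38, -38, -114 mm in its frame; each 72 x 72 mm inside, floor 30 mm above the origin, white rims 4 mm thick rising 12 mm above the floor.
- seat_white: Seat of the tray, fixed, pale wood, 100 x 75 mm, with a milky white glass chip (24 x 34 mm) 47 mm from the origin towards the robot (-x). The white jar stands on it at the start; the seat stays, marking where that jar stood. Origin: underside, below the jar's place, 8 mm above the table; axes as the tray's. Floor 8 mm above the origin, side fins 12 mm high.
- seat_brown: Seat of the tray, fixed, pale wood, 100 x 75 mm, with a dark brown glass chip (24 x 34 mm) 47 mm from the origin towards the robot (-x). The brown jar stands on it at the start; the seat stays, marking where that jar stood. Origin: underside, below the jar's place, 8 mm above the table; axes as the tray's. Floor 8 mm above the origin, side fins 12 mm high.
- seat_green: Seat of the tray, fixed, pale wood, 100 x 75 mm, with a green glass chip (24 x 34 mm) 47 mm from the origin towards the robot (-x). The green jar stands on it at the start; the seat stays, marking where that jar stood. Origin: underside, below the jar's place, 8 mm above the table; axes as the tray's. Floor 8 mm above the origin, side fins 12 mm high.
- seat_blue: Seat of the tray, fixed, pale wood, 100 x 75 mm, with a blue glass chip (24 x 34 mm) 47 mm from the origin towards the robot (-x). The blue jar stands on it at the start; the seat stays, marking where that jar stood. Origin: underside, below the jar's place, 8 mm above the table; axes as the tray's. Floor 8 mm above the origin, side fins 12 mm high.
- jar_white: Closed round jar full of milky white sea glass, loose: 44 mm in diameter, 80 mm high, straight-sided, grey metal lid (top 14 mm) with a milky white disc on it; 0.10 to 0.21 kg. Origin: centre of its underside, z up; its turn about z is arbitrary.
- jar_brown: Closed round jar full of dark brown sea glass, loose: 44 mm in diameter, 80 mm high, straight-sided, grey metal lid (top 14 mm) with a dark brown disc on it; 0.10 to 0.21 kg. Origin: centre of its underside, z up; its turn about z is arbitrary.
- jar_green: Closed round jar full of green sea glass, loose: 44 mm in diameter, 80 mm high, straight-sided, grey metal lid (top 14 mm) with a green disc on it; 0.10 to 0.21 kg. Origin: centre of its underside, z up; its turn about z is arbitrary.
- jar_blue: Closed round jar full of blue sea glass, loose: 44 mm in diameter, 80 mm high, straight-sided, grey metal lid (top 14 mm) with a blue disc on it; 0.10 to 0.21 kg. Origin: centre of its underside, z up; its turn about z is arbitrary.
There are look-alikes about, which are no part of the job. Of the things that look like the jar_green, the smallest one is meant.

How it is judged:
By the outcome, as a careful person would: the job done as asked, in the order asked, and still so for the second after the job is handed in, with the robot touching nothing.
It also fails if it takes over 112 s, if anything falls off the work surface, if the arm or the gripper's body presses on something with over 40 N, if the wrist force passes 120 N, or if a joint passes its speed limit or range.

## Working session

There is one attempt and no reset: what is moved stays moved. The work goes in short steps, Python scripts to look and compute and a shell command to move; the robot and the scene stay as the last step left them, time stands still between calls to the robot, and variables do not carry over. Pictures are saved under pics/ and viewed, at most 14 in all, crops included, and the job is handed in when it is done.

```bash
ls; mkdir -p pics
cat > h.py <<'E'
import numpy as np, cv2
from scipy.spatial.transform import Rotation as R
from cell import monitor, viewer, order, ctrl
def cloud(p):
    z=p["z_map"]; v,u=np.mgrid[:384,:512]
    c=np.stack([(u-p["cx"])/p["fx"]*z,(v-p["cy"])/p["fy"]*z,z],-1)
    o=np.array(p["orientation"]); r=R.from_rotvec(o) if o.shape==(3,) else R.from_matrix(o)
    w=r.apply(c.reshape(-1,3)).reshape(c.shape)+np.array(p["xyz"])
    w[z<=0]=np.nan
    return w
E
python3 - <<'E'
from h import *
s=monitor.observe();print({k:np.round(v,3) for k,v in s.items()},ctrl.tcp_to_grasp)
ims=[]
for n in("top","scene"):
    p=viewer.grab_frame(n);w=cloud(p);cv2.imwrite(f"pics/{n}0.png",p["color"])
    print(n,p["xyz"],p["orientation"])
    for t in("jar_white","jar_brown","jar_green","jar_blue","tray","stand","seat_green","seat_white","seat_brown","seat_blue"):
        for d in viewer.cut_out(p,t)[:4]:
            if d["p"]<.2: continue
            m=d["region"]; q=w[m];q=q[~np.isnan(q[:,0])]
            top=q[q[:,2]>np.percentile(q[:,2],97)-.006]
            print(t,round(d["p"],2),d["rect"],"topz",top[:,2].mean().round(3),"xy",((top.min(0)+top.max(0))/2)[:2].round(3),"ext",(top.max(0)-top.min(0))[:2].round(3))
E
```

```text
pics
{'time_s': np.float64(0.0), 'q': array([0.998, 0.259, 0.021, 1.334, 0.   , 1.418]), 'qvel': array([-0.   ,  0.001, -0.001,  0.002, -0.   ,  0.001]), 'effort': array([-1.0000e-03, -5.5564e+01,  3.4454e+01,  1.4000e-02, -0.0000e+00,
        0.0000e+00]), 'tool_pos': array([0.224, 0.502, 0.231]), 'orientation': array([-6.550e-01, -3.072e+00,  2.000e-03]), 'contact_force': array([-0.144,  0.656, -0.706]), 'torque': array([ 0.03 , -0.026, -0.046]), 'grasp_force': np.float64(0.0), 'grip_width': np.float64(0.086)} 0.0187
top [ 0.3945176  -0.0174845   0.98770471] [-2.1830902   2.16539644 -0.06553879]
jar_white 0.73 [211.2, 104.9, 239.4, 138.2] topz 0.097 xy [0.622 0.054] ext [0.043 0.041]
jar_brown 0.56 [254.5, 106.5, 273.9, 139.3] topz 0.097 xy [ 0.62  -0.019] ext [0.043 0.042]
jar_green 0.97 [342.1, 270.5, 384.4, 309.7] topz 0.115 xy [ 0.294 -0.213] ext [0.06  0.062]
jar_green 0.88 [143.0, 123.4, 183.1, 166.4] topz 0.115 xy [0.571 0.183] ext [0.06  0.059]
jar_green 0.83 [328.5, 95.9, 359.2, 121.4] topz 0.097 xy [ 0.643 -0.178] ext [0.043 0.043]
jar_blue 0.91 [290.4, 102.6, 319.0, 136.
[... 1045 characters left out ...]
28.3, 206.7, 154.9, 256.2] topz 0.096 xy [ 0.647 -0.178] ext [0.044 0.043]
jar_blue 0.66 [172.2, 205.8, 199.7, 258.1] topz 0.096 xy [ 0.633 -0.1  ] ext [0.043 0.043]
tray 0.8 [123.2, 239.4, 297.9, 283.0] topz 0.007 xy [ 0.624 -0.057] ext [0.133 0.313]
tray 0.4 [169.7, 207.6, 199.9, 262.3] topz 0.096 xy [ 0.633 -0.1  ] ext [0.043 0.044]
stand 0.92 [180.3, 162.5, 325.9, 228.2] topz 0.04 xy [ 0.45  -0.028] ext [0.122 0.312]
seat_green 0.68 [121.4, 224.7, 172.1, 267.5] topz 0.027 xy [ 0.635 -0.173] ext [0.095 0.079]
seat_white 0.65 [245.8, 230.6, 296.8, 276.0] topz 0.03 xy [0.623 0.052] ext [0.078 0.082]
seat_brown 0.91 [206.8, 233.3, 254.4, 273.4] topz 0.029 xy [ 0.628 -0.024] ext [0.082 0.082]
```

```bash
python3 -c "
import cv2,numpy as np
a=[cv2.imread(f'pics/{n}0.png') for n in('top','scene')]
cv2.imwrite('pics/both0.png',cv2.resize(np.vstack(a),(450,600)) if 0 else cv2.resize(np.hstack(a),(800,300)))"
```

```text
(no output)
```

View pics/top0.png

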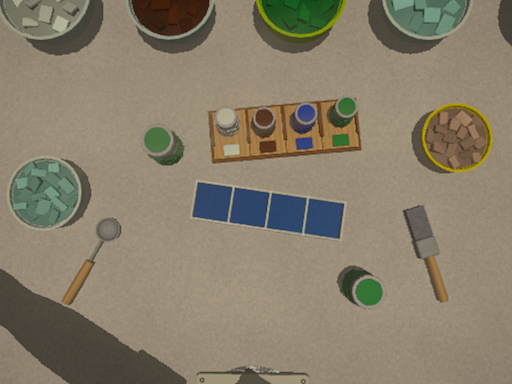

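View pics/scene0.png

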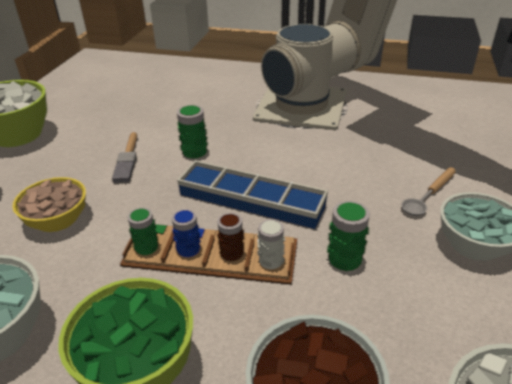

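The top view shows the tray jars left to right: white (227,120), brown (263,122), blue (305,118) and green (345,110). The two larger green jars at (160,145) and (368,290) are look-alikes. The stand spans (192,182) to (347,240). Next I fit the frames and compute the first move.

```bash
cat >> h.py <<'E'
def fit(w,zlo,zhi,box):
    m=(w[...,2]>zlo)&(w[...,2]<zhi)&(w[...,0]>box[0])&(w[...,0]<box[1])&(w[...,1]>box[2])&(w[...,1]<box[3])
    (c,s,a)=cv2.minAreaRect((w[m][:,:2]*1000).astype(np.float32))
    b=cv2.boxPoints((c,s,a)); e=[b[1]-b[0],b[2]-b[1]]; e=max(e,key=lambda v:np.hypot(*v)); e=e*np.sign(e[1])
    return np.array(c)/1000,np.array(s),np.arctan2(-e[0],e[1])
def plan(tgt,th=None):
    "tgt world TCP xyz; th world angle of tool y. prints shift in the current tool axes, units"
    s=monitor.observe(); M=R.from_rotvec(s["orientation"]).as_matrix()
    a=np.arctan2(M[1,1],M[0,1]); 
    dyaw=0 if th is None else -(th-a+np.pi/2)%np.pi-np.pi/2 if 0 else (0 if th is None else -(((th-a)+np.pi/2)%np.pi-np.pi/2))
    d=np.array(tgt)-s["tool_pos"]
    print("t",round(s["time_s"],2),"pos",np.round(s["tool_pos"],4),"tooly",round(a,4),"w",round(s["grip_width"],4),"yaw units",round(np.degrees(dyaw)/8,2))
    t=a if th is None else th
    print(" tool units cur axes",np.round(M.T@d/.06,3)," after-yaw axes",np.round(np.array([d@[-np.sin(t)*-np.sign(M[0,0]*np.sin(a)-M[1,0]*np.cos(a))*-1,np.cos(t)*-np.sign(M[0,0]*np.sin(a)-M[1,0]*np.cos(a)),0] if 0 else d@np.array([-np.sin(t),np.cos(t),0])*-1, d@np.array([np.cos(t),np.sin(t),0]),-d[2]])/.06,3))
E
python3 - <<'E'
# tidy the plan helper
s=open('h.py').read(); i=s.index("def plan")
s=s[:i]+'''def plan(tgt,th=None):
    """tgt: world TCP; th: world angle of tool y. Prints yaw and shift (along tool axes after the yaw) in row units"""
    s=monitor.observe(); M=R.from_rotvec(s["orientation"]).as_matrix()
    a=np.arctan2(M[1,1],M[0,1]); th=a if th is None else th
    d=np.array(tgt)-s["tool_pos"]
    x=[np.sin(th),-np.cos(th),0]; y=[np.cos(th),np.sin(th),0]   # x = y cross z, z down
    print("t",round(s["time_s"],2),"pos",np.round(s["tool_pos"],4),"tooly",round(a,4),"tilt z",M[:,2].round(3),"w",round(s["grip_width"],4),
      "F",np.round(s["contact_force"],1),"grip",round(s["grasp_force"],1))
    print(" xerr",np.round(M[:,0]-np.array([np.sin(a),-np.cos(a),0]),2),"yaw",round(np.degrees(a-th)/8,2),"shift",np.round(np.array([d@x,d@y,-d[2]])/.06,2))
'''
open('h.py','w').write(s)
E
python3 - <<'E'
from h import *
for n in("top","scene"):
    w=cloud(viewer.grab_frame(n))
    print(n,"stand rim",fit(w,.036,.048,(.36,.53,-.22,.17)))
    print(n,"stand all",fit(w,.02,.048,(.36,.53,-.22,.17)))
    print(n,"tray",fit(w,.004,.04,(.53,.72,-.24,.12)))
    for y0,x0 in((.054,.624),(-.019,.621),(-.1,.631),(-.178,.645)):
        print(fit(w,.088,.105,(x0-.035,x0+.035,y0-.035,y0+.035)))
plan([.624,.054,.2],0.05)
E
```

```text
top stand rim (array([ 0.44507385, -0.02859715]), array([308.10635376,  80.17610168]), np.float32(-0.1392171))
top stand all (array([ 0.44502429, -0.02858899]), array([308.10784912,  80.23928833]), np.float32(-0.13907461))
top tray (array([ 0.62468213, -0.05968871]), array([189.1529541 , 356.63787842]), np.float32(0.0025784045))
(array([0.62168298, 0.05457648]), array([43.13212967, 42.29053879]), np.float32(-1.2487198))
(array([ 0.62019324, -0.01887613]), array([43.03117371, 42.60693741]), np.float32(-0.40292323))
(array([ 0.62931018, -0.09944729]), array([42.39393997, 42.43961716]), np.float32(1.5675677))
(array([ 0.64281982, -0.17772379]), array([42.55436707, 42.59295654]), np.float32(0.8272353))
scene stand rim (array([ 0.44820813, -0.02913734]), array([308.94244385,  86.46708679]), np.float32(-0.1437065))
scene stand all (array([ 0.44839084, -0.02905238]), array([309.16293335,  86.80439758]), np.float32(-0.14370663))
scene tray (array([ 0.62039838, -0.06237241]), array([114.01058197, 315.59048462]), np.float32(0.09598624))
(array([0.62504102, 0.05420121]), array([45.49578094, 40.94169998]), np.float32(-1.3588923))
(array([ 0.62453912, -0.01872305]), array([43.53153229, 41.82227707]), np.float32(-1.3047202))
(array([ 0.63328027, -0.10027454]), array([43.62448883, 42.49927902]), np.float32(-1.0131552))
(array([ 0.64632428, -0.17809969]), array([43.54954147, 45.20495605]), np.float32(1.2504858))
t 1.2 pos [0.2242 0.5022 0.2313] tooly 1.151 tilt z [-0. -0. -1.] w 0.0854 F [0.1 0.5 0.3] grip 0.0
 xerr [-1.83  0.82  0.  ] yaw 7.89 shift [7.79 6.28 0.52]
```

```bash
sed -i 's/x=\[np.sin(th),-np.cos(th),0\]/x=[-np.sin(th),np.cos(th),0]/; s/np.array(\[np.sin(a),-np.cos(a),0\])/np.array([-np.sin(a),np.cos(a),0])/' h.py
python3 -m handwheel '[[[85,0,0,0,1],[85,0,0,0,1],[85,0,0,0,1],[85,0,0,0,1],[85,0,0,0,1],[85,0,0,0,1],[85,0,0,0,1],[85,0,0,0,1],[85,0,0,0,0.24],[85,0,0,0,0]]]' 30
python3 -m handwheel '[[[85,-0.62,0.55,0,0],[85,-0.62,0.55,0,0],[85,-0.62,0.55,0,0],[85,-0.62,0.55,0,0],[85,-0.62,0.55,0,0],[85,-0.62,0.55,0,0],[85,-0.62,0.55,0,0],[85,-0.62,0.55,0,0],[85,-0.62,0.55,0,0],[85,-0.62,0.55,0,0],[85,-0.62,0.55,0,0],[85,-0.62,0.55,0,0]]]'
python3 -c "
from h import *
plan([.623,.0545,.052],0)"
```

```text
time_s: 2.45
tool_pos: [0.2242, 0.5022, 0.2313]
orientation: [2.219, 2.224, -0.0]
contact_force: [0.3, -0.4, 0.5]
grip_width: 0.0847
grasp_force: 0.0
time_s: 3.95
tool_pos: [0.6214, 0.0546, 0.2313]
orientation: [2.218, 2.224, 0.0]
contact_force: [1.6, 1.5, 0.2]
grip_width: 0.0851
grasp_force: 0.0
t 3.95 pos [0.6214 0.0546 0.2313] tooly 0.0028 tilt z [ 0.  0. -1.] w 0.0851 F [1.6 1.5 0.2] grip 0.0
 xerr [-0. -0.  0.] yaw 0.02 shift [-0.    0.03  2.99]
```

```bash
python3 -m handwheel '[[[85,0,0.03,0.8,0],[85,0,0,0.8,0],[85,0,0,0.7,0],[85,0,0,0.5,0],[85,0,0,0.19,0],[85,0,0,0,0],[36,0,0,0,0],[36,0,0,0,0],[36,0,0,0,0],[36,0,0,0,0],[36,0,0,0,0],[36,0,0,0,0]]]' 35
python3 -m handwheel '[[[36,0,0,-0.3,0],[36,0,0,-0.6,0],[36,0,0,-0.8,0],[36,0,0,-0.6,0],[36,0,0,-0.2,0],[36,0,0,0,0]]]'
python3 - <<'E'
from h import *
plan([.430,-.1417,.066],0)
p=viewer.grab_frame("scene");cv2.imwrite("pics/s1.png",p["color"])
E
```

```text
time_s: 5.45
tool_pos: [0.6228, 0.056, 0.0531]
orientation: [2.22, 2.221, 0.002]
contact_force: [0.5, -1.1, 5.9]
grip_width: 0.0434
grasp_force: 34.8
time_s: 6.2
tool_pos: [0.6222, 0.056, 0.2016]
orientation: [2.221, 2.222, 0.0]
contact_force: [-0.2, -0.5, -2.4]
grip_width: 0.0429
grasp_force: 36.2
t 6.2 pos [0.6222 0.056  0.2016] tooly 0.0005 tilt z [ 0. -0. -1.] w 0.0429 F [-0.2 -0.5 -2.4] grip 36.2
 xerr [ 0. -0. -0.] yaw 0.0 shift [-3.3  -3.2   2.26]
```

View pics/s1.png

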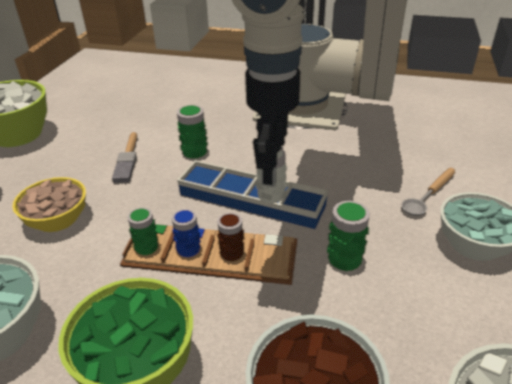

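The white jar hangs upright at (272,180) and its seat is empty.

```bash
python3 -m handwheel '[[[36,-0.3,-0.3,0,0],[36,-0.5,-0.5,0,0],[36,-0.6,-0.6,0,0],[36,-0.6,-0.6,0,0],[36,-0.6,-0.5,0,0],[36,-0.4,-0.4,0,0],[36,-0.3,-0.3,0,0],[36,0,0,0,0],[36,0,0,0.4,0],[36,0,0,0.7,0],[36,0,0,0.6,0],[36,0,0,0,0]]]'
python3 -c "
from h import *
plan([.430,-.1417,.067],0)"
```

```text
time_s: 7.75
tool_pos: [0.4287, -0.1406, 0.0972]
orientation: [-2.216, -2.218, 0.003]
contact_force: [0.2, -0.4, -1.7]
grip_width: 0.043
grasp_force: 36.4
t 7.75 pos [ 0.4287 -0.1406  0.0972] tooly 0.001 tilt z [-0.006  0.003 -1.   ] w 0.043 F [ 0.2 -0.4 -1.7] grip 36.4
 xerr [ 0. -0.  0.] yaw 0.01 shift [-0.02  0.02  0.5 ]
```

```bash
python3 -m handwheel '[[[36,0,0,0.25,0],[36,0,0,0.15,0],[36,0,0,0.07,0],[36,0,0,0.03,0],[36,0,0,0,0]]]'
python3 -m handwheel '[[[60,0,0,0,0],[85,0,0,0,0],[85,0,0,0,0],[85,0,0,0,0],[85,0,0,-0.3,0],[85,0,0,-0.7,0],[85,0,0,-0.8,0],[85,0,0,-0.4,0],[85,0,0,0,0]]]'
python3 - <<'E'
from h import *
w=cloud(viewer.grab_frame("scene"))
print("white",fit(w,.1,.118,(.39,.47,-.18,-.1)))
plan([.622,-.0188,.052],0)
E
```

```text
time_s: 8.38
tool_pos: [0.4304, -0.1421, 0.0702]
orientation: [2.221, 2.222, 0.0]
contact_force: [-0.5, 1.2, -2.0]
grip_width: 0.0434
grasp_force: 36.4
time_s: 9.5
tool_pos: [0.431, -0.1425, 0.2035]
orientation: [2.218, 2.22, 0.002]
contact_force: [0.3, 0.0, -1.2]
grip_width: 0.0852
grasp_force: 0.0
white (array([ 0.43345453, -0.14265741]), array([41.41982269, 42.12607956]), np.float32(0.25046408))
t 9.55 pos [ 0.4305 -0.1421  0.2021] tooly 0.0005 tilt z [ 0.001 -0.001 -1.   ] w 0.0848 F [-0.7 -0.3 -1.4] grip 0.0
 xerr [ 0. -0. -0.] yaw 0.0 shift [2.06 3.19 2.5 ]
```

```bash
python3 -m handwheel '[[[85,0.2,0.3,0,0],[85,0.4,0.6,0,0],[85,0.5,0.8,0,0],[85,0.5,0.8,0,0],[85,0.3,0.5,0,0],[85,0.16,0.19,0,0],[85,0,0,0,0],[85,0,0,0.4,0],[85,0,0,0.8,0],[85,0,0,0.7,0],[85,0,0,0,0]]]'
python3 -c "
from h import *
plan([.622,-.0188,.052],0)"
```

```text
time_s: 10.92
tool_pos: [0.6186, -0.019, 0.0855]
orientation: [-2.219, -2.217, 0.006]
contact_force: [1.5, 0.3, 0.5]
grip_width: 0.0851
grasp_force: 0.0
t 10.93 pos [ 0.6186 -0.019   0.0855] tooly -0.0007 tilt z [-0.006  0.001 -1.   ] w 0.0851 F [1.5 0.3 0.5] grip 0.0
 xerr [ 0. -0.  0.] yaw -0.0 shift [0.   0.06 0.56]
```

```bash
python3 -m handwheel '[[[85,0,0.03,0.35,0],[85,0,0,0.2,0],[85,0,0,0,0],[36,0,0,0,0],[36,0,0,0,0],[36,0,0,0,0],[36,0,0,0,0],[36,0,0,0,0],[36,0,0,0,0]]]'
python3 -m handwheel '[[[36,0,0,-0.3,0],[36,0,0,-0.6,0],[36,0,0,-0.8,0],[36,0,0,-0.6,0],[36,0,0,-0.2,0],[36,0,0,0,0]]]'
python3 -c "
from h import *
plan([.4407,-.0664,.066],0)"
```

```text
time_s: 12.05
tool_pos: [0.6237, -0.0184, 0.0557]
orientation: [2.22, 2.221, 0.001]
contact_force: [-1.6, -0.8, 6.3]
grip_width: 0.0436
grasp_force: 35.1
time_s: 12.8
tool_pos: [0.6234, -0.0184, 0.2045]
orientation: [2.221, 2.222, 0.0]
contact_force: [0.3, -0.7, -1.7]
grip_width: 0.0433
grasp_force: 36.0
t 12.8 pos [ 0.6234 -0.0184  0.2045] tooly 0.0005 tilt z [ 0. -0. -1.] w 0.0433 F [ 0.3 -0.7 -1.7] grip 36.0
 xerr [ 0. -0. -0.] yaw 0.0 shift [-0.8  -3.05  2.31]
```

```bash
python3 -m handwheel '[[[36,-0.1,-0.3,0,0],[36,-0.15,-0.6,0,0],[36,-0.2,-0.8,0,0],[36,-0.2,-0.7,0,0],[36,-0.1,-0.45,0,0],[36,-0.05,-0.2,0,0],[36,0,0,0,0],[36,0,0,0.4,0],[36,0,0,0.7,0],[36,0,0,0.6,0],[36,0,0,0.2,0],[36,0,0,0,0]]]'
python3 -c "
from h import *
plan([.4407,-.0664,.0695],0)"
```

```text
time_s: 14.3
tool_pos: [0.4409, -0.0663, 0.0906]
orientation: [-2.22, -2.221, 0.001]
contact_force: [0.8, -0.1, -0.8]
grip_width: 0.043
grasp_force: 36.2
t 14.3 pos [ 0.4409 -0.0663  0.0906] tooly 0.0008 tilt z [-0.001  0.    -1.   ] w 0.043 F [ 0.8 -0.1 -0.8] grip 36.2
 xerr [ 0. -0.  0.] yaw 0.01 shift [-0.   -0.    0.35]
```

```bash
python3 -m handwheel '[[[36,0,0,0.17,0],[36,0,0,0.1,0],[36,0,0,0.05,0],[36,0,0,0.02,0],[36,0,0,0,0],[36,0,0,0,0]]]'
python3 -m handwheel '[[[60,0,0,0,0],[85,0,0,0,0],[85,0,0,0,0],[85,0,0,0,0],[85,0,0,-0.3,0],[85,0,0,-0.7,0],[85,0,0,-0.8,0],[85,0,0,-0.4,0],[85,0,0,0,0]]]'
python3 - <<'E'
from h import *
w=cloud(viewer.grab_frame("scene"))
print("white",fit(w,.1,.118,(.39,.47,-.18,-.11)))
print("brown",fit(w,.1,.118,(.40,.48,-.1,-.03)))
print("blue",fit(w,.088,.105,(.6,.67,-.135,-.065)))
plan([.631,-.0998,.052],0)
E
```

```text
time_s: 15.05
tool_pos: [0.4406, -0.0665, 0.0707]
orientation: [2.221, 2.222, 0.0]
contact_force: [-0.1, 0.8, -1.2]
grip_width: 0.0431
grasp_force: 36.2
time_s: 16.18
tool_pos: [0.4413, -0.0667, 0.204]
orientation: [2.219, 2.22, 0.002]
contact_force: [0.7, -0.8, 0.2]
grip_width: 0.0852
grasp_force: 0.0
white (array([ 0.4339892 , -0.14219153]), array([41.33423615, 41.53434753]), np.float32(1.5222474))
brown (array([ 0.44147162, -0.0668539 ]), array([45.47650146, 42.78505325]), np.float32(-1.096024))
blue (array([ 0.63318988, -0.10068365]), array([44.01631927, 42.62352753]), np.float32(-0.70542896))
t 16.23 pos [ 0.4406 -0.0665  0.2027] tooly 0.0005 tilt z [ 0.001 -0.    -1.   ] w 0.0849 F [-0.6 -0.2 -0.5] grip 0.0
 xerr [ 0. -0. -0.] yaw 0.0 shift [-0.55  3.17  2.51]
```

```bash
python3 -m handwheel '[[[85,0,0.3,0,0],[85,-0.1,0.6,0,0],[85,-0.15,0.8,0,0],[85,-0.15,0.8,0,0],[85,-0.1,0.5,0,0],[85,-0.06,0.18,0,0],[85,0,0,0,0],[85,0,0,0.4,0],[85,0,0,0.8,0],[85,0,0,0.7,0],[85,0,0,0.3,0],[85,0,0,0,0]]]'
python3 -c "
from h import *
plan([.631,-.0998,.052],0)"
```

```text
time_s: 17.73
tool_pos: [0.6295, -0.0994, 0.0696]
orientation: [-2.219, -2.22, 0.002]
contact_force: [0.8, 0.3, -0.3]
grip_width: 0.0849
grasp_force: 0.0
t 17.73 pos [ 0.6295 -0.0994  0.0696] tooly 0.0005 tilt z [-0.003  0.001 -1.   ] w 0.0849 F [ 0.8  0.3 -0.3] grip 0.0
 xerr [ 0. -0.  0.] yaw 0.0 shift [-0.01  0.02  0.29]
```

```bash
python3 -m handwheel '[[[85,0,0,0.2,0],[85,0,0,0.1,0],[85,0,0,0,0],[36,0,0,0,0],[36,0,0,0,0],[36,0,0,0,0],[36,0,0,0,0],[36,0,0,0,0],[36,0,0,0,0]]]'
python3 -m handwheel '[[[36,0,0,-0.3,0],[36,0,0,-0.6,0],[36,0,0,-0.8,0],[36,0,0,-0.6,0],[36,0,0,-0.2,0],[36,0,0,0,0]]]'
python3 -c "
from h import *
plan([.4515,.0088,.066],0)"
```

```text
time_s: 18.85
tool_pos: [0.6314, -0.1, 0.0529]
orientation: [2.22, 2.222, 0.0]
contact_force: [-0.7, -0.1, 5.3]
grip_width: 0.0433
grasp_force: 35.9
time_s: 19.6
tool_pos: [0.6313, -0.1, 0.2019]
orientation: [-2.221, -2.222, 0.0]
contact_force: [-0.5, -0.0, -1.3]
grip_width: 0.0433
grasp_force: 36.0
t 19.6 pos [ 0.6313 -0.1     0.2019] tooly 0.0005 tilt z [-0.  0. -1.] w 0.0433 F [-0.5 -0.  -1.3] grip 36.0
 xerr [ 0. -0.  0.] yaw 0.0 shift [ 1.81 -3.    2.27]
```

```bash
python3 -m handwheel '[[[36,0.2,-0.3,0,0],[36,0.4,-0.6,0,0],[36,0.4,-0.7,0,0],[36,0.4,-0.7,0,0],[36,0.3,-0.5,0,0],[36,0.11,-0.2,0,0],[36,0,0,0,0],[36,0,0,0.4,0],[36,0,0,0.7,0],[36,0,0,0.6,0],[36,0,0,0.2,0],[36,0,0,0,0]]]'
python3 -c "
from h import *
plan([.4515,.0088,.067],0)"
```

```text
time_s: 21.1
tool_pos: [0.4517, 0.0082, 0.0881]
orientation: [-2.221, -2.221, 0.001]
contact_force: [0.3, 0.6, -1.0]
grip_width: 0.0431
grasp_force: 36.2
t 21.1 pos [0.4517 0.0082 0.0881] tooly 0.0 tilt z [-0.001  0.    -1.   ] w 0.0431 F [ 0.3  0.6 -1. ] grip 36.2
 xerr [ 0. -0.  0.] yaw 0.0 shift [ 0.01 -0.    0.35]
```

```bash
python3 -m handwheel '[[[36,0,0,0.17,0],[36,0,0,0.1,0],[36,0,0,0.05,0],[36,0,0,0.02,0],[36,0,0,0,0],[36,0,0,0,0]]]'
python3 -m handwheel '[[[60,0,0,0,0],[85,0,0,0,0],[85,0,0,0,0],[85,0,0,0,0],[85,0,0,-0.3,0],[85,0,0,-0.7,0],[85,0,0,-0.8,0],[85,0,0,-0.4,0],[85,0,0,0,0]]]'
python3 - <<'E'
from h import *
w=cloud(viewer.grab_frame("scene"))
print("blue",fit(w,.1,.118,(.41,.49,-.025,.045)))
print("green",fit(w,.088,.105,(.61,.68,-.21,-.145)))
plan([.645,-.178,.053],0)
E
```

```text
time_s: 21.85
tool_pos: [0.4513, 0.0085, 0.0683]
orientation: [2.221, 2.222, 0.0]
contact_force: [0.2, -0.2, -2.6]
grip_width: 0.0429
grasp_force: 36.2
time_s: 22.98
tool_pos: [0.4521, 0.0084, 0.2017]
orientation: [2.219, 2.22, 0.003]
contact_force: [0.2, 0.0, 0.9]
grip_width: 0.0851
grasp_force: 0.0
blue (array([0.45397629, 0.00875949]), array([42.46392441, 42.07582092]), np.float32(-0.039120037))
green (array([ 0.64746936, -0.17742914]), array([43.76594543, 42.08884811]), np.float32(-1.2587088))
t 23.02 pos [0.4514 0.0085 0.2003] tooly 0.0005 tilt z [ 0.001 -0.    -1.   ] w 0.0852 F [-0.5  0.1 -1. ] grip 0.0
 xerr [ 0. -0. -0.] yaw 0.0 shift [-3.11  3.23  2.45]
```

```bash
python3 -m handwheel '[[[85,-0.3,0.3,0,0],[85,-0.5,0.5,0,0],[85,-0.6,0.6,0,0],[85,-0.6,0.6,0,0],[85,-0.5,0.6,0,0],[85,-0.4,0.4,0,0],[85,-0.2,0.23,0,0],[85,0,0,0.4,0],[85,0,0,0.7,0],[85,0,0,0.7,0],[85,0,0,0.35,0],[85,0,0,0,0]]]'
python3 -c "
from h import *
plan([.645,-.178,.053],0)"
```

```text
time_s: 24.52
tool_pos: [0.6439, -0.1777, 0.0676]
orientation: [-2.218, -2.218, 0.003]
contact_force: [-0.1, -0.1, 0.1]
grip_width: 0.0846
grasp_force: 0.0
t 24.52 pos [ 0.6439 -0.1777  0.0676] tooly -0.0001 tilt z [-0.005  0.002 -1.   ] w 0.0846 F [-0.1 -0.1  0.1] grip 0.0
 xerr [ 0. -0.  0.] yaw -0.0 shift [-0.    0.02  0.24]
```

```bash
python3 -m handwheel '[[[85,0,0,0.17,0],[85,0,0,0.08,0],[85,0,0,0,0],[36,0,0,0,0],[36,0,0,0,0],[36,0,0,0,0],[36,0,0,0,0],[36,0,0,0,0],[36,0,0,0,0]]]'
python3 -m handwheel '[[[36,0,0,-0.3,0],[36,0,0,-0.6,0],[36,0,0,-0.8,0],[36,0,0,-0.6,0],[36,0,0,-0.2,0],[36,0,0,0,0]]]'
python3 -c "
from h import *
plan([.462,.0841,.067],0)"
```

```text
time_s: 25.65
tool_pos: [0.6453, -0.1774, 0.0566]
orientation: [2.22, 2.222, 0.001]
contact_force: [-0.3, 1.0, 5.3]
grip_width: 0.0433
grasp_force: 35.7
time_s: 26.4
tool_pos: [0.6451, -0.1774, 0.2054]
orientation: [-2.221, -2.222, 0.0]
contact_force: [-0.6, 0.3, -1.8]
grip_width: 0.0432
grasp_force: 36.2
t 26.4 pos [ 0.6451 -0.1774  0.2054] tooly 0.0005 tilt z [-0.  0. -1.] w 0.0432 F [-0.6  0.3 -1.8] grip 36.2
 xerr [ 0. -0.  0.] yaw 0.0 shift [ 4.36 -3.05  2.31]
```

```bash
python3 -m handwheel '[[[36,0.3,-0.2,0,0],[36,0.6,-0.4,0,0],[36,0.8,-0.55,0,0],[36,0.8,-0.55,0,0],[36,0.8,-0.55,0,0],[36,0.6,-0.45,0,0],[36,0.36,-0.25,0,0],[36,0.1,-0.1,0,0],[36,0,0,0,0]]]'
python3 -m handwheel '[[[36,0,0,0.4,0],[36,0,0,0.7,0],[36,0,0,0.6,0],[36,0,0,0.2,0],[36,0,0,0,0]]]'
python3 -c "
from h import *
plan([.462,.0841,.0707],0)"
```

```text
time_s: 27.52
tool_pos: [0.4616, 0.0841, 0.2051]
orientation: [-2.22, -2.222, 0.002]
contact_force: [0.9, -0.2, -1.6]
grip_width: 0.0433
grasp_force: 36.3
time_s: 28.15
tool_pos: [0.4622, 0.0836, 0.0917]
orientation: [-2.221, -2.22, 0.002]
contact_force: [-0.4, -0.1, -1.9]
grip_width: 0.0433
grasp_force: 36.3
t 28.15 pos [0.4622 0.0836 0.0917] tooly -0.0004 tilt z [-0.001 -0.    -1.   ] w 0.0433 F [-0.4 -0.1 -1.9] grip 36.3
 xerr [-0. -0. -0.] yaw -0.0 shift [ 0.01 -0.    0.35]
```

```bash
python3 -m handwheel '[[[36,0,0,0.17,0],[36,0,0,0.1,0],[36,0,0,0.05,0],[36,0,0,0.02,0],[36,0,0,0,0],[36,0,0,0,0]]]'
python3 -m handwheel '[[[60,0,0,0,0],[85,0,0,0,0],[85,0,0,0,0],[85,0,0,0,0],[85,0,0,-0.3,0],[85,0,0,-0.7,0],[85,0,0,-0.8,0],[85,0,0,-0.8,0],[85,0.5,0,-0.4,0],[85,0.8,0,0,0],[85,0.8,0,0,0],[85,0.5,0,0,0]]]'
python3 - <<'E'
from h import *
p=viewer.grab_frame("scene");w=cloud(p);q=viewer.grab_frame("top")
cv2.imwrite("pics/end.png",cv2.resize(np.hstack([p["color"][130:300,100:400],q["color"][90:260,150:450]]),(800,227)))
for n,x,y in(("white",.43,-.142),("brown",.441,-.066),("blue",.451,.009),("green",.462,.084)):
    f=fit(w,.1,.118,(x-.04,x+.04,y-.036,y+.036)); m=(abs(w[...,0]-x)<.03)&(abs(w[...,1]-y)<.03)&(w[...,2]>.1)&(w[...,2]<.118)
    print(n,f[0].round(4),f[1].round(0),"topz",np.median(w[m][:,2]).round(4))
E
```

```text
time_s: 28.9
tool_pos: [0.4621, 0.0842, 0.0718]
orientation: [2.221, 2.222, 0.0]
contact_force: [-0.4, 0.9, -2.2]
grip_width: 0.0429
grasp_force: 36.3
time_s: 30.4
tool_pos: [0.4616, 0.242, 0.2517]
orientation: [-2.22, -2.223, -0.0]
contact_force: [0.3, 0.0, 0.1]
grip_width: 0.0849
grasp_force: 0.0
white [ 0.4341 -0.1427] [42. 43.] topz 0.1099
brown [ 0.4427 -0.0673] [45. 42.] topz 0.1097
blue [0.4547 0.0083] [44. 42.] topz 0.1098
green [0.4642 0.0832] [42. 44.] topz 0.1097
```

View pics/end.png

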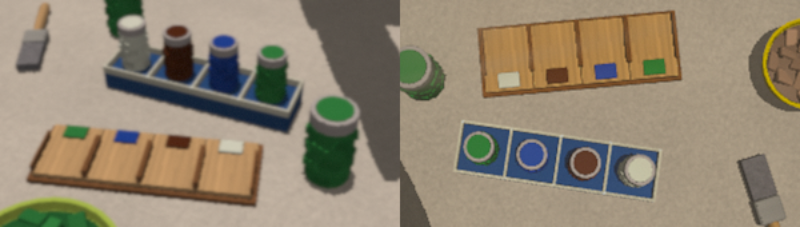

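In the top crop the stand holds green (480,148), blue (532,155), brown (585,163) and white (637,170), all upright with lids at z = 0.110. That is the reverse of the tray order.

```bash
python3 -c "
from cell import order
print(order.finish_job())"
```

```text
the job is handed in; nothing more can be done
None
```

The job is handed in: all four jars stand upright on their compartment floors in reversed order (left to right: green, blue, brown, white), finished at about 30 s of the 112 s allowed.

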